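# Close a buffet tin with its nested lids, then lift off the outer lid alone

## Robot

A 6-joint arm with a two-finger parallel gripper is mounted at the origin on a cart in front of the work surface, level with it; the furniture and walls round the work are solid. World frame = base frame: x ahead of the robot, y to its left, z up, the work surface at z = 0. Lengths are in m, angles in degrees, forces in N, time in s.
With the tool pointing down it reaches from about 0.325 to 0.775 m from the base axis. Payload 5.5 kg.
Tool frame: the origin (TCP) lies at the very end of the fingers, on their centre line; the grasp point (between the pads) lies 19 mm behind it (arm.pinch_z is the distance from the TCP to the grasp point, in m); x points along the fingers, y is the direction in which the jaws open and shut, and the axes are right-handed (so a half turn about x gives the same grasp; the last joint's range is limited). The gripper opens to 85 mm and grips with 20 to 120 N. Pads are 22 mm wide; open, the fingers measure 114 mm over their backs; the gripper's body (76 mm by 85 mm) begins 54 mm behind the grasp point. The pads swing forward as they close: fully open they stand 13 mm farther back than shut.
Start: joints at [-70.629, 5.22, 70.514, -0, 104.267, -3.249], TCP at [0.231, -0.554, 0.231] pointing down, gripper open.
Joint ranges: [-164.24, 164.24], [-49.07, 125.15], [9.68, 141.18], [-86.29, 266.29], [3.28, 154.24], [-151.56, 151.56]. Speed limits (degrees/s): [147.25, 147.25, 172.46, 180, 180, 180].

## Interface

Orientations are given as [roll, pitch, yaw] about the fixed x, y, z axes, in that order (R = Rz(yaw) Ry(pitch) Rx(roll)).
In Python, from station import arm, hand, viewer, job gives the robot as it stands. The module is installed in compiled form; this text tells all that it offers. Calls block until the motion is done:
- arm.move_pose(position, orientation): joint-space move of the TCP to a pose.
- arm.movel(position, attitude=None, speed=0.15): straight line of the TCP; attitude=None keeps the orientation; speed is the mean speed in m/s.
- arm.goto_joints(angles): joint-space move.
- hand.grip(opening, grasp_force=None): finger opening in m; grasp_force is the grip in N (None keeps the last); returns when the fingers have stopped.
- arm.pause(seconds).
- arm.solve_ik(position, orientation): joint angles nearest the present ones, or None.
- arm.read_state(): the state.
- viewer.read_camera(name): name is "scene" or "top"; returns the picture (384x512x3 uint8, blue, green, red); there is no depth.
- viewer.camera_params(name): a dict with "intrinsics" (3x3 intrinsics, pixels), "xyz" and "rotation" of the camera in the world. Camera axes: x right, y down, z forward; pixel columns grow to the right and rows downward; lengths in m; the calibration is good to about 2 mm. A picture is of the moment at which its call begins. camera_params takes no time and is no camera call.
A pose or a line that the arm cannot do raises arm.MotionError and nothing moves.
- job.finish_job(): hands the job in, once; it reports no verdict.
The state is a dict: "time": time; "qpos": joint angles; "joint_velocities": joint speeds; "effort": joint torques, N m; "ee_pos": TCP position; "ee_rot": TCP orientation; "force": force on the tool from outside, world axes, zero at the start; "ft_torque": the same for the moment, N m; "grip_width": finger opening in m.
Only numpy, scipy, OpenCV 4.12 (cv2) and the standard library are available. Lean on these libraries where they do the work, as an engineer would, in place of code of your own. Each camera call takes 0.05 s, during which the arm holds its last target.

## Task

Take the nested pair of lids out of the wooden lid rack by the wooden knob - slide them out of the open mouth, because the steel lips stop them from being lifted straight up - and lower the pair onto the open tin until the inner lid is fully seated. Let go of the knob, then grip the collar of the outer lid and lift the outer lid alone straight up, well clear of the knob, while the inner lid stays seated on the tin. Do not drop the lids, keep the tin standing where it is and leave the other tableware alone; finish while still holding the outer lid still in the air above the tin.

Things in the scene. Friction and masses are not known exactly. Their poses are not given: they have to be found in the camera images.
- tin: Open round steel tin, loose, 0.9 kg, standing upright on the worktop. Outside diameter 98 mm, bore 92 mm, height 100 mm, wall 3 mm, floor 5 mm. Origin: centre of its underside; z up. The inner lid is seated when the inner lid's origin lies 86 mm above the tin's origin, on its axis.
- lid_rack: Low wooden lid rack, fixed, 130 mm deep (x), 142 wide (y), 40 high; the lids lie in it. Origin: centre of its underside, z up; its mouth faces its -x (roughly world +y, towards the middle of the worktop). Base 4 mm thick; side walls 61 mm off its x axis; on them steel lips over the lids, undersides 36 mm up, reaching in to 49 mm from the axis, from x = -40 mm back to the stop at x = +57.
- rack_out (a point): Point on the worktop straight out of the rack's mouth, 110 mm from the rack's origin along its -x. When the lids' axis stands here they are clear of the lips and may be lifted; on the way they may be slid on the base or carried up to 4 mm above it.
- inner_lid: Inner lid, steel, 180 g, loose. Origin: centre of its underside, z up. Plug 0 to 14 mm high, 86 mm across, tapered to 72 at the bottom; flange 14 to 18 mm, 104 mm across, which comes to rest on the tin's rim; upright round wooden knob 18 mm across from 18 to 72 mm. The outer lid lies on the flange and is carried along when the knob is lifted.
- knob (a point): On the knob's axis, 60 mm above the inner lid's origin: where to grip the knob from above. The knob's top is 12 mm higher; the nested outer lid's collar ends 16 mm lower.
- outer_lid: Outer lid, steel, 120 g, loose. Origin: centre of its lower edge, z up; nested, it lies 6 mm above the inner lid's origin. Skirt 114 mm outside, 108 inside, 0 to 16 mm high; top plate 12 to 16 mm; round collar 16 to 38 mm, 50 mm outside, 44 inside, open so that the knob passes with 13 mm to spare. Its edge clears the knob's top once it is 66 mm above its nested place.
- collar (a point): On the collar's axis, 28 mm above the outer lid's origin, half way up the collar: grip the collar here on its outside (50 mm) from above. The top plate is 12 mm lower, the collar's top 10 mm higher; the knob of the inner lid then stands up between the fingers.
- salt: Bystander: the salt shaker (pale cap), 44 mm across, 90 mm high, on the flat wooden board. Origin: centre of its underside.
- pepper: Bystander: the pepper shaker, 44 mm across, 90 mm high, on the flat wooden board. Origin: centre of its underside.
- juice_glass: Bystander: clear drinking glass 81 mm across, 92 mm high. Origin: centre of its underside.
- espresso_cup: Bystander: small green and white cup with a handle, 65 by 91 mm, 55 mm high. Origin: centre of its underside.
- honey: Bystander: squat jar with a black screw cap, 60 mm across, 85 mm high. Origin: centre of its underside.
There are look-alikes about, which are no part of the job. Leave any green look-alike of the outer_lid alone. What is shaped like the tin but yellow is not meant.

How it is judged (in metres and radians):
On the way, in this order (a step that is already met when the one before it is completed fails the run):
1. The nested lids have been slid out of the rack's mouth, held by the fingers, the outer lid still on the inner (x of inner_lid in the frame of lid_rack below -0.085 m and contact force between the fingers and inner_lid above 0.5 N and distance between outer_lid and inner_lid below 0.014 m), for 0.1 s.
2. The inner lid is seated on the tin with the outer lid still on it, and the fingers have let go (z of inner_lid in the frame of tin between 0.083 and 0.089 m and horizontal distance between inner_lid and tin below 0.006 m and angle between the z axis of inner_lid and the z axis of tin, either way round below 0.06 rad and z of outer_lid in the frame of inner_lid below 0.01 m and horizontal distance between outer_lid and inner_lid below 0.008 m and contact force between the fingers and inner_lid below 0.1 N and contact force between the fingers and outer_lid below 0.1 N), for 0.2 s.
At the end, for the whole second after the job is handed in: Inner lid seated on the upright tin (3 mm in height, 6 mm of its axis, 0.06 rad), at rest, untouched; tin within 30 mm of its start; outer lid held by the fingers at least 66 mm above its nested place, within 80 mm sideways of the tin, tilt under 0.35 rad, still, touching neither (z of inner_lid in the frame of tin between 0.083 and 0.089 m and horizontal distance between inner_lid and tin below 0.006 m and angle between the z axis of inner_lid and the z axis of tin, either way round below 0.06 rad and angle between tin's own z axis and vertical below 0.08 rad and distance of tin from where it was at the start of the episode below 0.03 m and linear speed of inner_lid below 0.02 m/s and z of outer_lid in the frame of inner_lid above 0.072 m and horizontal distance between outer_lid and tin below 0.08 m and contact force between the fingers and outer_lid above 0.5 N and contact force between each of outer_lid, the arm, the fingers and inner_lid below 0.1 N and contact force between outer_lid and tin below 0.1 N and angle between outer_lid's own z axis and vertical below 0.35 rad and linear speed of outer_lid below 0.03 m/s); the arm keeps its last pose, push and grip.
It fails at once if the outer lid is parted from the inner lid (by more than 10 mm) while the inner lid is not seated on the tin (distance between outer_lid and inner_lid above 0.016 m and not (z of inner_lid in the frame of tin between 0.083 and 0.089 m and horizontal distance between inner_lid and tin below 0.006 m and angle between the z axis of inner_lid and the z axis of tin, either way round below 0.06 rad)).
It fails at once if the lids are dropped (the inner lid moves at more than 0.5 m/s with no finger on it) (linear speed of inner_lid above 0.5 m/s and contact force between the fingers and inner_lid below 0.05 N).
It fails at once if the tin is tipped (0.3 rad) or pushed away by more than 50 mm (angle between tin's own z axis and vertical above 0.3 rad or distance of tin from where it was at the start of the episode above 0.05 m).
It fails at once if a bystander is pushed by more than 30 mm or knocked over (distance of any of salt, pepper, juice_glass, espresso_cup, honey from where it was at the start of the episode above 0.03 m or angle between any of salt, pepper, juice_glass, espresso_cup, honey's own z axis and vertical above 0.5 rad).
It also fails if it takes over 54 s, if anything falls off the work surface, if the arm or the gripper's body presses on something with over 40 N, if the wrist force passes 120 N, or if a joint passes its speed limit or range.

## Working session

There is one attempt and no reset: what is moved stays moved. The work goes in short steps, each a Python script; the robot and the scene stay as the last script left them, time stands still between calls to the robot, and variables do not carry over. Pictures are saved under pics/ and viewed, and the job is handed in when it is done.

```bash
mkdir -p pics
python3 - <<'E'
from station import arm, hand, viewer, job
import cv2
for n in("scene","top"):
    im=viewer.read_camera(n); cv2.imwrite(f"pics/{n}0.png",im)
    p=viewer.camera_params(n); print(n,p)
s=arm.read_state(); print(s['time'],s['ee_pos'],s['ee_rot'],s['grip_width'],arm.pinch_z,s['force'])
E
```

```text
scene {'intrinsics': array([[460.04808828,   0.        , 248.17170073],
       [  0.        , 460.04808828, 188.4218743 ],
       [  0.        ,   0.        ,   1.        ]]), 'xyz': array([-0.19992073,  0.70086416,  0.95136773]), 'rotation': array([-126.0668868 ,    0.54051587, -143.5623599 ])}
top {'intrinsics': array([[368.4631473 ,   0.        , 250.99100114],
       [  0.        , 368.4631473 , 186.23362953],
       [  0.        ,   0.        ,   1.        ]]), 'xyz': array([ 0.29720257, -0.28063447,  1.38168129]), 'rotation': array([-169.55992528,    0.55431301,  -89.2288758 ])}
0.1 [ 0.23067561 -0.55362035  0.23026068] [-92.36097438  89.89897831 110.25409106] 0.08575823313024954 0.0187 [-0.33783333  0.454383   -0.56138064]
```

View pics/scene0.png

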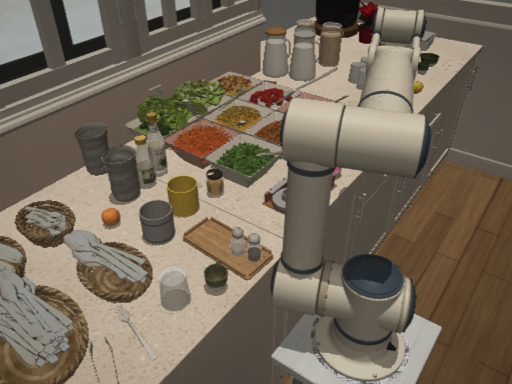

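View pics/top0.png

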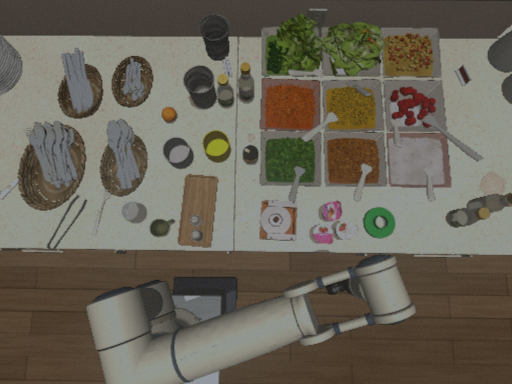

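The rack with the white lids is in the top view at (278,220), with the green look-alike at (379,222). The grey tin is at (178,152), next to the yellow one at (217,147). I'll check each in an enlarged crop.

Run:
```python
import cv2
t=cv2.imread("pics/top0.png"); s=cv2.imread("pics/scene0.png")
cv2.imwrite("pics/c1.png",cv2.resize(t[185:255,240:320],None,fx=8,fy=8,interpolation=cv2.INTER_CUBIC))
cv2.imwrite("pics/c2.png",cv2.resize(t[120:180,150:240],None,fx=8,fy=8,interpolation=cv2.INTER_CUBIC))
cv2.imwrite("pics/c3.png",cv2.resize(s[165:255,120:220],None,fx=6.6,fy=6.6,interpolation=cv2.INTER_CUBIC))
```

```text
(no output)
```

View pics/c1.png

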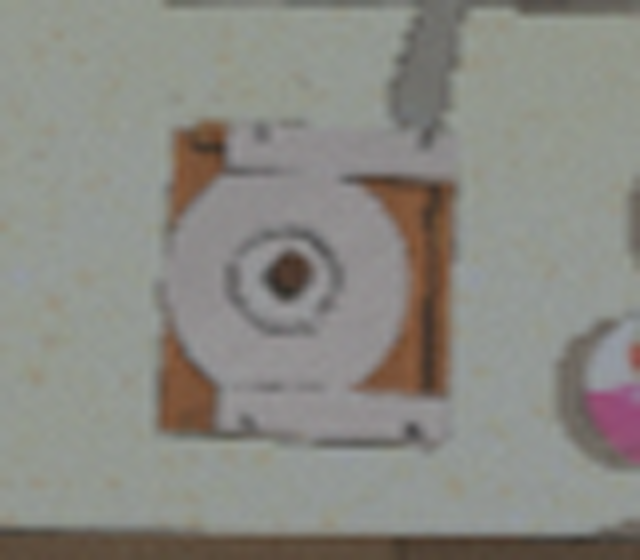

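View pics/c2.png

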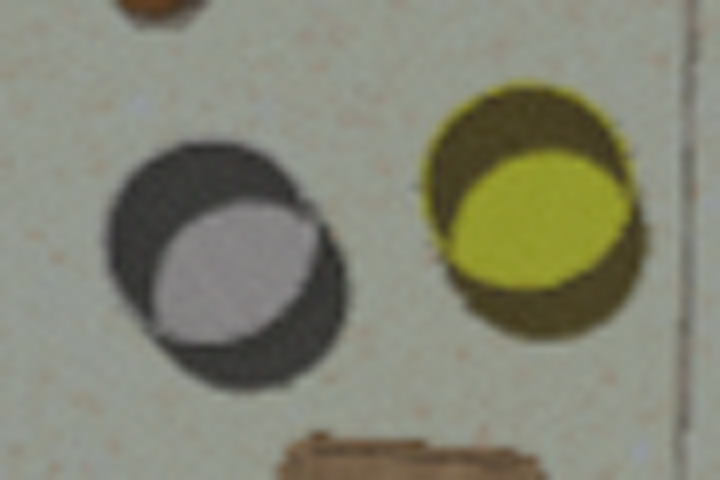

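View pics/c3.png

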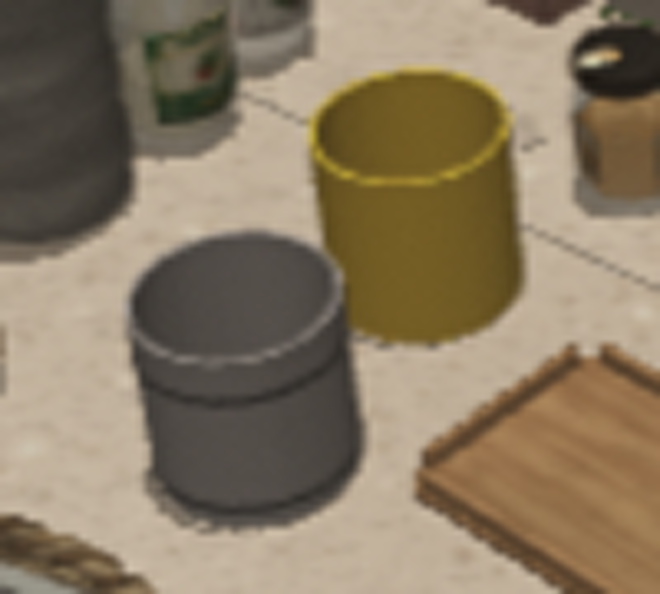

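```bash
cat > h.py <<'E'
import numpy as np, cv2
from scipy.spatial.transform import Rotation as Ro
from station import viewer
def cam(n):
    p=viewer.camera_params(n); return np.array(p['intrinsics']),Ro.from_euler('xyz',p['rotation'],degrees=True).as_matrix(),np.array(p['xyz'])
def proj(n,P):
    K,R,c=cam(n); q=(np.atleast_2d(P)-c)@R@K.T; return q[:,:2]/q[:,2:]
def back(n,uv,z):
    K,R,c=cam(n); d=R@np.linalg.solve(K,[uv[0],uv[1],1.]); return (c+d*(z-c[2])/d[2]).round(4)
def circ(x,y,z,r,m=72):
    t=np.linspace(0,2*np.pi,m); return np.c_[x+r*np.cos(t),y+r*np.sin(t),0*t+z]
def crop(im,n,box,f,curves,fn):
    x0,y0,x1,y1=box; o=cv2.resize(im[y0:y1,x0:x1],None,fx=f,fy=f,interpolation=cv2.INTER_CUBIC)
    for P,col in curves:
        uv=((proj(n,P)+.5-[x0,y0])*f-.5); cv2.polylines(o,[np.round(uv).astype(np.int32)],False,col,1)
    cv2.imwrite(fn,o)
def un(X,Y,f,x0,y0): return ((X+.5)/f-.5+x0,(Y+.5)/f-.5+y0)
E
python3 - <<'E'
from h import *
print("rack TL,TR,BL,BR (z.04)",[back("top",un(*p,8,240,185),.04) for p in [(175,128),(455,125),(160,432),(447,440)]])
print("plate",back("top",un(291,283,8,240,185),.026),"collar",back("top",un(286,280,8,240,185),.048),"knob",back("top",un(290,274,8,240,185),.076))
print("plate L,R",[back("top",un(*p,8,240,185),.026) for p in [(172,280),(410,285)]])
print("tin rim top",back("top",un(215,253,8,150,120),.1),"base",back("top",un(244,286,8,150,120),.0))
print("tin rim scene",back("scene",un(238,297,6.6,120,165),.1))
for n,uv,z in [("salt",(196,220),.09),("pepper",(196,236),.09),("glass",(132,211),.09),("cup",(160,228),.055),("honey",(250,155),.085),("ytin",(217,147),.1)]:print(n,back("top",uv,z))
E
```

```text
rack TL,TR,BL,BR (z.04) [array([ 0.4911, -0.3034,  0.04  ]), array([ 0.4941, -0.4319,  0.04  ]), array([ 0.3527, -0.2978,  0.04  ]), array([ 0.3508, -0.4271,  0.04  ])]
plate [ 0.4219 -0.3576  0.026 ] collar [ 0.4212 -0.3541  0.048 ] knob [ 0.4213 -0.3543  0.076 ]
plate L,R [array([ 0.4226, -0.3029,  0.026 ]), array([ 0.4216, -0.4122,  0.026 ])]
tin rim top [0.6586 0.0056 0.1   ] base [0.6704 0.013  0.    ]
tin rim scene [0.6605 0.0111 0.1   ]
salt [ 0.4122 -0.0735  0.09  ]
pepper [ 0.3565 -0.0758  0.09  ]
glass [0.4412 0.1542 0.09  ]
cup [0.385  0.0605 0.055 ]
honey [ 0.6514 -0.2597  0.085 ]
ytin [ 0.6758 -0.1404  0.1   ]
```

```bash
cat > ov.py <<'E'
from h import *
import sys
def rack(cx,cy,yaw,z,pts):
    a=np.radians(yaw);R=np.array([[np.cos(a),-np.sin(a)],[np.sin(a),np.cos(a)]])
    p=np.array(pts,float)@R.T+[cx,cy]; return np.c_[p,0*p[:,0]+z]
def ovl(lid,tin,rk,tag):
    t=cv2.imread("pics/top0.png"); s=cv2.imread("pics/scene0.png")
    G=(0,255,0);B=(255,0,0);Rd=(0,0,255)
    cv=[(circ(*lid,.026,.057),G),(circ(*lid,.048,.025),B),(circ(*lid,.076,.009),Rd),
     (rack(*rk,.04,[(-.065,-.071),(.065,-.071),(.065,.071),(-.065,.071),(-.065,-.071)]),Rd),
     (rack(*rk,.04,[(-.04,.071),(-.04,.049),(.057,.049)]),B),(rack(*rk,.04,[(-.04,-.071),(-.04,-.049),(.057,-.049)]),B)]
    crop(t,"top",(240,185,320,255),8,cv,f"pics/o1{tag}.png")
    cv=[(circ(*tin,.1,.049),G),(circ(*tin,0,.049),Rd)]
    crop(t,"top",(150,120,240,180),8,cv,f"pics/o2{tag}.png")
    crop(s,"scene",(120,165,220,255),6.6,cv,f"pics/o3{tag}.png")
E
python3 -c "
from ov import *
ovl((.4213,-.3555),(.660,.008),(.4222,-.365,-91),'a')
im=np.hstack([cv2.resize(cv2.imread('pics/o2a.png'),(400,267)),cv2.resize(cv2.imread('pics/o3a.png'),(297,267))]);cv2.imwrite('pics/o23a.png',im)"
```

```text
(no output)
```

View pics/o1a.png

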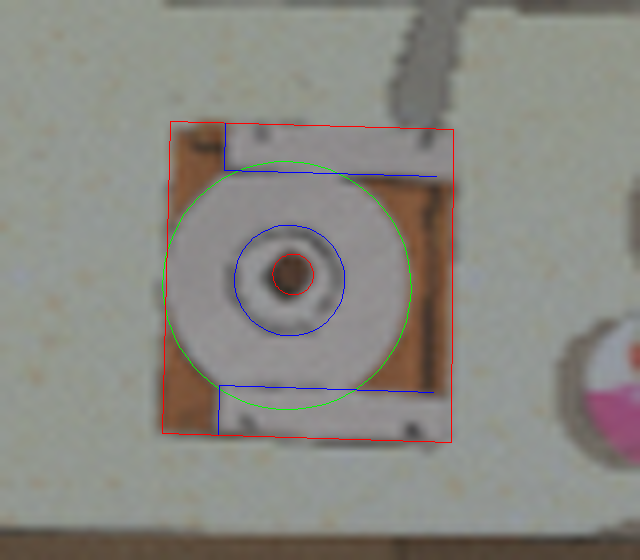

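View pics/o2a.png

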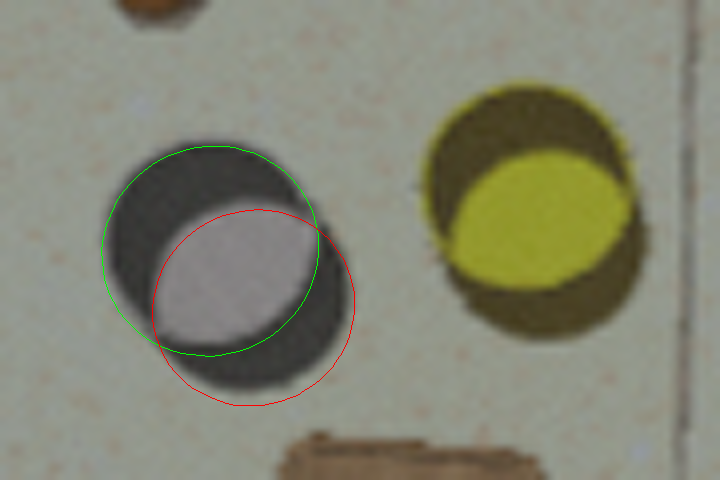

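View pics/o3a.png

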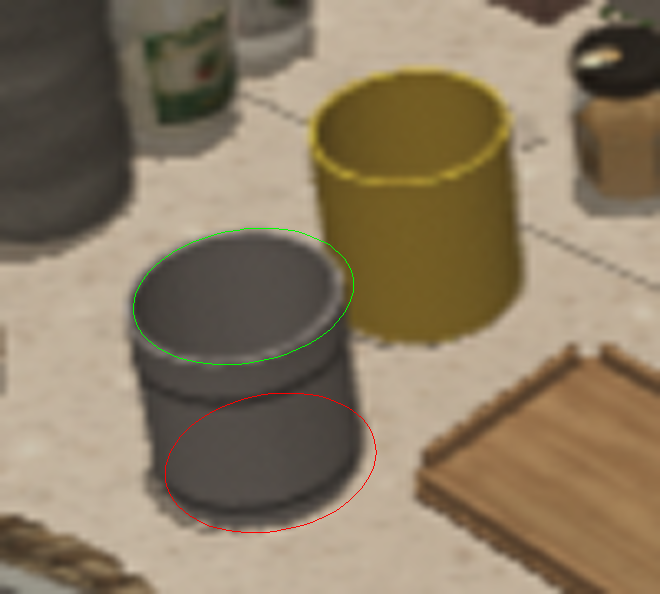

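Run:
```python
from h import *
from scipy.optimize import least_squares
# extents in crop px: (which, side, value)
def ext(n,x,y,z,r): 
    u=proj(n,circ(x,y,z,r,180)); return u
obs={'top':dict(f=8,o=(150,120),rim=dict(L=106,T=141),base=dict(R=350,B=391)),
'scene':dict(f=6.6,o=(120,165),rim=dict(L=131,R=346,T=231,B=363),base=dict(B=520,R=361,L=150))}
def res(x,y,z,n,k):
    o=obs[n];u=ext(n,x,y,z,.049);u=(u+.5-np.array(o['o']))*o['f']-.5
    v=dict(L=u[:,0].min(),R=u[:,0].max(),T=u[:,1].min(),B=u[:,1].max())
    return [(v[s]-q)/o['f'] for s,q in o[k].items()]
for n in obs:
  for k,z in(('rim',.1),('base',0)):
    r=least_squares(lambda p:res(*p,z,n,k),[.66,.008]);print(n,k,r.x.round(4),r.fun.round(2))
r=least_squares(lambda p:res(*p[:2],.1,'top','rim')+res(*p[:2],.1,'scene','rim')+res(*p[:2],0,'top','base'),[.66,.008]);print(r.x,r.fun.round(2))
def p2(p): return res(p[0],p[1],p[2],'top','rim')+res(p[0],p[1],p[2],'scene','rim')
r=least_squares(p2,[.66,.008,.1]);print('free z',r.x.round(4),r.fun.round(2))
```

```text
top rim [0.6622 0.0061] [-0.  0.]
top base [0.6672 0.0104] [ 0. -0.]
scene rim [0.6613 0.0097] [-0.42  0.42 -0.37  0.29]
scene base [0.6716 0.0062] [ 0.   -0.06  0.06]
[0.66320025 0.00850516] [-0.66 -0.26 -0.57  0.23 -0.78 -0.17  0.45  1.01]
free z [0.6641 0.0072 0.0968] [-0.05 -0.21 -0.28  0.44 -0.26  0.33]
```

```bash
cat >> h.py <<'E'
def ori(s=1,deg=0):
    a=np.radians(deg); y=np.array([-np.sin(a),np.cos(a),0])*s; x=np.array([0,0,-1.]); z=np.cross(x,y)
    return Ro.from_matrix(np.c_[x,y,z]).as_euler('xyz',degrees=True).tolist()
E
python3 - <<'E'
from h import *
from station import arm,hand
print(np.round(arm.read_state()['qpos'],1))
for s in(1,-1):
  for p in [(.4215,-.3545,.2),(.4215,-.3545,.052),(.4235,-.245,.2),(.6625,.008,.3),(.6625,.008,.11)]:
    q=arm.solve_ik(list(p),ori(s)); print(s,p,None if q is None else np.round(q,1))
E
```

```text
[-70.6   5.3  70.6  -0.  104.3  -3.2]
1 (0.4215, -0.3545, 0.2) [ -43.6   -2.6   81.6    0.   101.  -133.6]
1 (0.4215, -0.3545, 0.052) [ -43.6   -0.    94.2    0.    85.8 -133.6]
1 (0.4235, -0.245, 0.2) [ -34.   -12.2   90.4    0.   101.8 -124. ]
1 (0.6625, 0.008, 0.3) [ -2.2  17.1  50.1  -0.  112.8 -92.2]
1 (0.6625, 0.008, 0.11) [ -2.2  15.4  71.5   0.   93.2 -92.2]
-1 (0.4215, -0.3545, 0.2) [-43.6  -2.6  81.6   0.  101.   46.4]
-1 (0.4215, -0.3545, 0.052) [-43.6  -0.   94.2   0.   85.8  46.4]
-1 (0.4235, -0.245, 0.2) [-34.  -12.2  90.4   0.  101.8  56. ]
-1 (0.6625, 0.008, 0.3) [ -2.2  17.1  50.1  -0.  112.8  87.8]
-1 (0.6625, 0.008, 0.11) [-2.2 15.4 71.5  0.  93.2 87.8]<sys>:0: UserWarning: Gimbal lock detected. Setting third angle to zero since it is not possible to uniquely determine all angles.
```

```bash
python3 -W ignore - <<'E'
from h import *
from station import arm,hand
hand.grip(.06,60)
arm.move_pose([.4215,-.3545,.2],ori(-1))
arm.movel([.4215,-.3545,.095],speed=.1)
for n in("top","scene"): cv2.imwrite(f"pics/{n}1.png",viewer.read_camera(n))
s=arm.read_state(); print(s['time'],s['ee_pos'],s['grip_width'],s['force'])
t=cv2.imread("pics/top1.png");c=cv2.imread("pics/scene1.png")
crop(t,"top",(230,160,330,260),5,[],"pics/t1c.png");crop(c,"scene",(220,120,380,260),4,[],"pics/s1c.png")
E
```

```text
2.85 [ 0.42188699 -0.35484458  0.09604521] 0.0601100354256973 [ 0.03679742 -0.3724545   0.26735054]
```

View pics/t1c.png

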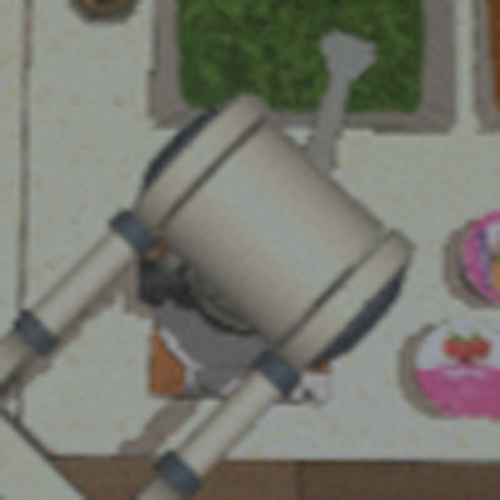

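View pics/s1c.png

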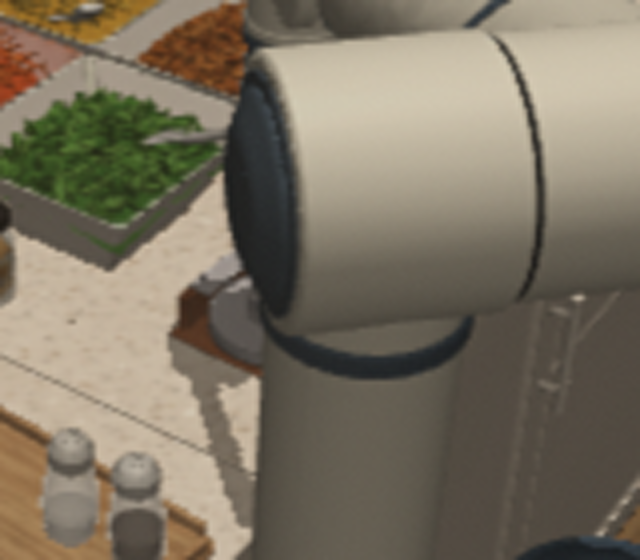

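The top crop shows the wrist over the rack and hiding the lids. The scene crop shows the arm blocking the same spot, with the rack still undisturbed. I can't check the grasp by camera, so I'll descend slowly and watch the force.

```bash
python3 -W ignore - <<'E'
from h import *
from station import arm,hand
def st(l):
    s=arm.read_state(); print(l,s['time'],np.round(s['ee_pos'],4),round(s['grip_width'],4),np.round(s['force'],1))
for z in (.08,.065,.053):
    arm.movel([.4215,-.3545,z],speed=.05); st('d')
    if arm.read_state()['force'][2]>6: print('contact');break
else:
    hand.grip(.0,60); st('g')
E
```

```text
d 3.3 [ 0.4212 -0.3542  0.0793] 0.0601 [ 0.9 -0.9  0.2]
d 3.75 [ 0.4213 -0.3543  0.0645] 0.0604 [ 0.1 -0.7  0.3]
d 4.1417 [ 0.4212 -0.3543  0.0524] 0.0601 [-0.7 -0.2  0.4]
g 4.6083 [ 0.4216 -0.3548  0.0534] 0.0156 [-1.1 -1.   0.4]
```

```bash
python3 -W ignore - <<'E'
from h import *
from station import arm,hand
def st(l):
    s=arm.read_state(); print(l,s['time'],np.round(s['ee_pos'],4),round(s['grip_width'],4),np.round(s['force'],1))
arm.movel([.4215,-.3545,.0555],speed=.03); st('l')
arm.movel([.4222,-.315,.0555],speed=.05); st('s')
arm.movel([.4235,-.245,.0555],speed=.06); st('s')
arm.pause(.2)
arm.movel([.4235,-.235,.16],speed=.08); st('u')
for n in("top","scene"): cv2.imwrite(f"pics/{n}2.png",viewer.read_camera(n))
E
```

```text
l 4.8583 [ 0.4212 -0.3541  0.0549] 0.0163 [-0.3 -0.2 -2.7]
s 5.8 [ 0.4222 -0.3152  0.0556] 0.0159 [-0.1  0.1 -3.1]
s 7.1167 [ 0.4235 -0.2453  0.0555] 0.0157 [-0.4 -1.1 -3. ]
u 8.775 [ 0.4232 -0.2349  0.1592] 0.0158 [ 0.8 -0.1 -3.7]
```

View pics/scene2.png

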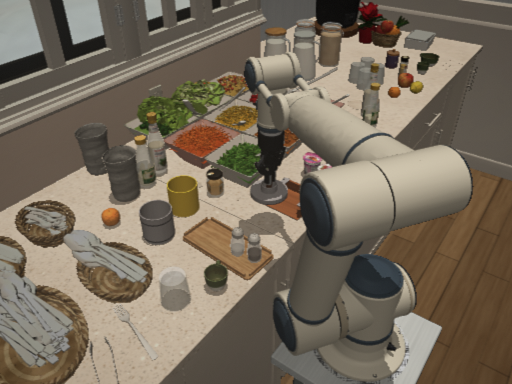

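View pics/top2.png

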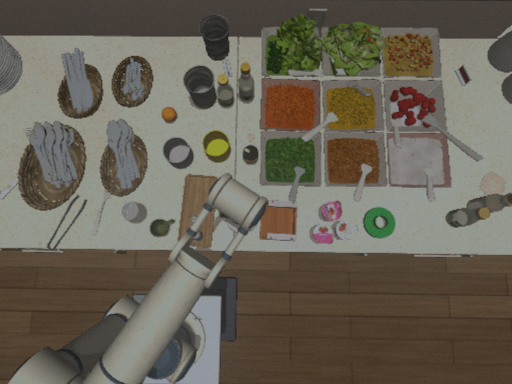

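The scene view shows the pair hanging from the gripper at (269,192). The top view shows the rack empty at (279,222). The wrist also carries about 3 N, which fits 300 g. Next I'll carry the pair over the tin.

```bash
python3 -W ignore - <<'E'
from h import *
from station import arm,hand
def st(l):
    s=arm.read_state(); print(l,s['time'],np.round(s['ee_pos'],4),round(s['grip_width'],4),np.round(s['force'],1))
arm.movel([.4235,-.235,.28],speed=.12)
arm.movel([.6625,.008,.28],speed=.12); st('o')
arm.movel([.6625,.008,.19],speed=.08);arm.pause(.3); st('o')
for n in("top","scene"): cv2.imwrite(f"pics/{n}3.png",viewer.read_camera(n))
c=cv2.imread("pics/scene3.png");L=arm.read_state()['ee_pos']
z=L[2]-.0495
crop(c,"scene",(100,100,240,260),4.5,[(circ(L[0],L[1],z+.022,.057),(0,255,0)),(circ(.6625,.008,.1,.049),(0,0,255))],"pics/s3c.png")
crop(c,"scene",(100,100,240,260),4.5,[],"pics/s3d.png")
E
```

```text
o 13.0167 [0.6624 0.0077 0.2802] 0.0157 [-0.3 -1.3 -2.9]
o 14.5917 [0.6626 0.008  0.1903] 0.0157 [ 0.2  0.5 -3.4]
```

View pics/s3c.png

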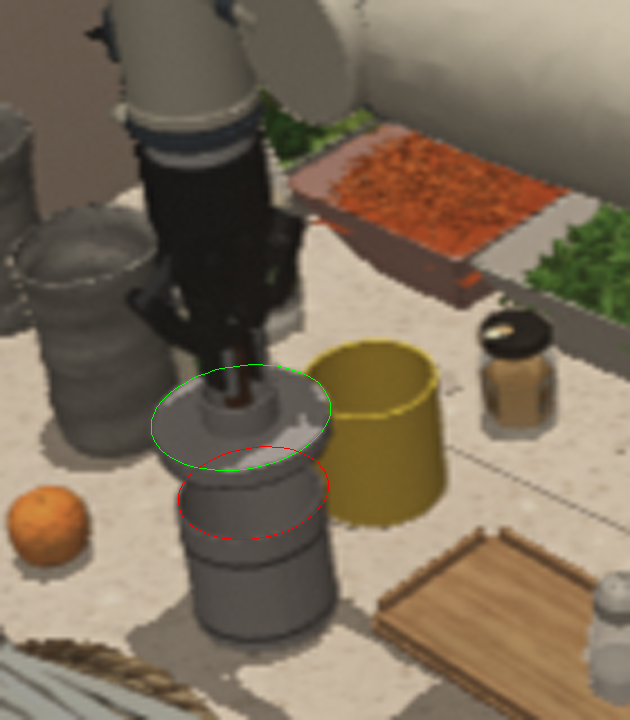

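View pics/top3.png

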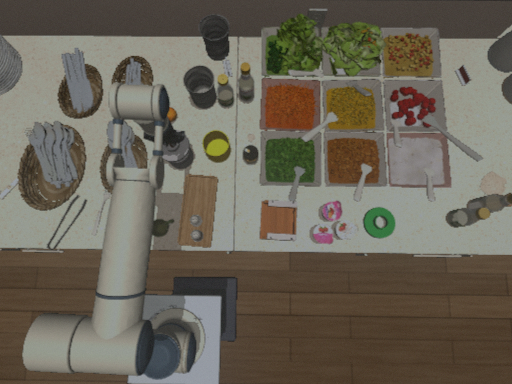

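The scene crop has the held plate on its predicted ellipse, and the tin rim at (178–326) matches the model to about 1 mm. I'll lower in small steps while watching the force.

```bash
python3 -W ignore - <<'E'
from h import *
from station import arm,hand
def st(l):
    s=arm.read_state(); print(l,round(s['time'],2),np.round(s['ee_pos'],4),round(s['grip_width'],4),np.round(s['force'],1),np.round(s['ft_torque'],2)); return s
x,y=.662,.0088
arm.movel([x,y,.155],speed=.06); st('a')
for z in np.arange(.151,.1305,-.002):
    arm.movel([x,y,float(z)],speed=.03); s=st('d')
    if s['force'][2]>8: print('contact');break
for n in("top","scene"): cv2.imwrite(f"pics/{n}4.png",viewer.read_camera(n))
c=cv2.imread("pics/scene4.png")
crop(c,"scene",(110,130,220,260),5,[],"pics/s4c.png")
E
```

```text
a 15.43 [0.6621 0.0088 0.1552] 0.0159 [-0.8  0.9 -3.1] [ 0.   -0.05  0.  ]
d 15.71 [0.662  0.0088 0.1509] 0.0158 [-0.2 -0.5 -3.2] [ 0.01 -0.   -0.02]
d 15.96 [0.6619 0.0088 0.1488] 0.0159 [ 0.3  0.2 -3.5] [0.01 0.03 0.03]
d 16.21 [0.6619 0.0088 0.1467] 0.0158 [-0.6  0.4 -4.6] [ 0.03  0.04 -0.  ]
d 16.46 [0.6619 0.0088 0.1447] 0.016 [-0.8 -0.8 -3. ] [ 0.    0.02 -0.04]
d 16.71 [0.6619 0.0088 0.1428] 0.0162 [ 0.4 -0.4 -4.1] [0.01 0.03 0.01]
d 16.96 [0.662  0.0089 0.1408] 0.0161 [ 0.7 -0.2 -3.1] [ 0.09 -0.12 -0.01]
d 17.21 [0.6621 0.0089 0.1389] 0.0163 [ 1.3  0.3 -2.9] [ 0.09 -0.27  0.02]
d 17.46 [0.662  0.0089 0.1369] 0.0159 [ 1.9  0.2 -3. ] [ 0.14 -0.31 -0.07]
d 17.71 [0.6624 0.0088 0.1355] 0.0158 [ 2.6  0.7 -0.8] [ 0.15 -0.41 -0.02]
d 17.96 [0.6625 0.0088 0.1354] 0.016 [1.  0.7 5.3] [0.19 0.03 0.  ]
d 18.21 [0.6625 0.0087 0.1354] 0.0157 [-3.9  0.5 11. ] [0.16 0.61 0.02]
contact
```

View pics/s4c.png

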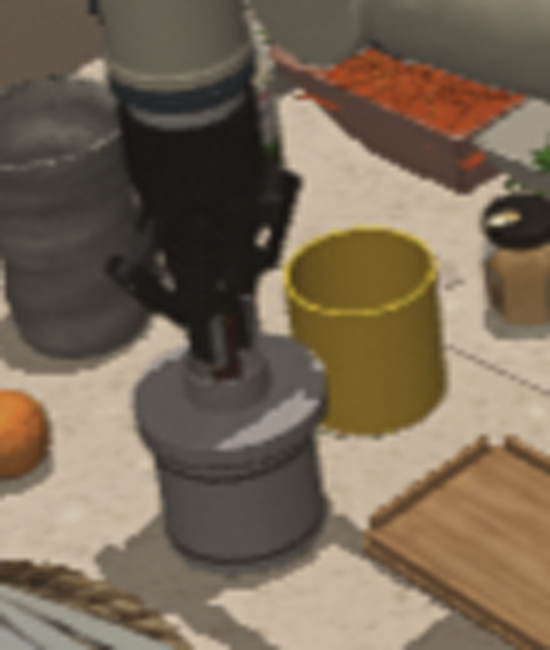

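The crop shows the pair sitting square on the grey tin, with its plate around (230,400). The TCP stopped at z = 0.1354, which puts the inner lid at 0.086, so it is seated. I'll relax the push and release.

```bash
python3 -W ignore - <<'E'
from h import *
from station import arm,hand
def st(l):
    s=arm.read_state(); print(l,round(s['time'],2),np.round(s['ee_pos'],4),round(s['grip_width'],4),np.round(s['force'],1),np.round(s['ft_torque'],2)); return s
arm.movel([.6625,.0088,.1354],speed=.03); st('r')
hand.grip(.065); st('open')
arm.pause(.5); st('open')
arm.movel([.6625,.0088,.22],speed=.1); arm.pause(.3);st('up')
for n in("top","scene"): cv2.imwrite(f"pics/{n}5.png",viewer.read_camera(n))
c=cv2.imread("pics/scene5.png");G=(0,255,0)
X,Y=.6625,.0088
crop(c,"scene",(110,130,220,260),5,[(circ(X,Y,.108,.057),G),(circ(X,Y,.130,.025),G),(circ(X,Y,.158,.009),(0,0,255))],"pics/s5o.png")
crop(c,"scene",(110,130,220,260),5,[],"pics/s5c.png")
E
```

```text
r 18.61 [0.6625 0.0088 0.1355] 0.016 [-0.6  0.1  1.2] [ 0.14 -0.03  0.03]
open 19.13 [0.6625 0.0087 0.1354] 0.0652 [ 0.1  0.4 -0.5] [-0.01 -0.05 -0.01]
open 19.63 [0.6625 0.0088 0.1354] 0.0647 [-0.4 -0.3  0.7] [-0.07 -0.03  0.03]
up 20.93 [0.6623 0.0088 0.2194] 0.065 [0.7 0.6 0.3] [-0.02 -0.02 -0.07]
```

View pics/s5o.png

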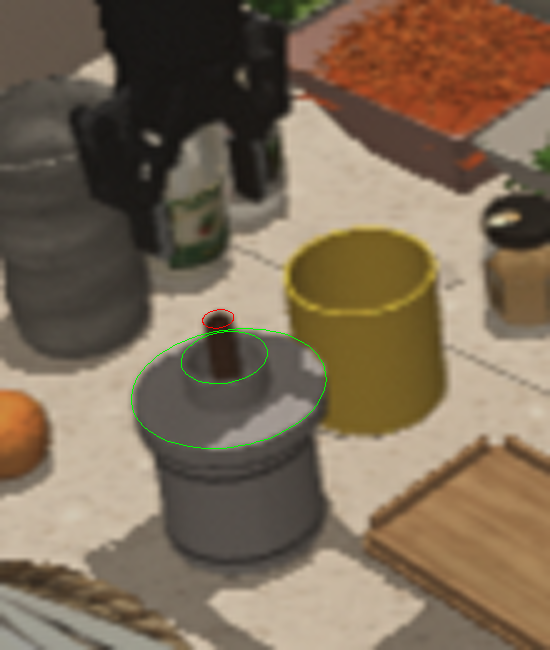

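View pics/s5c.png

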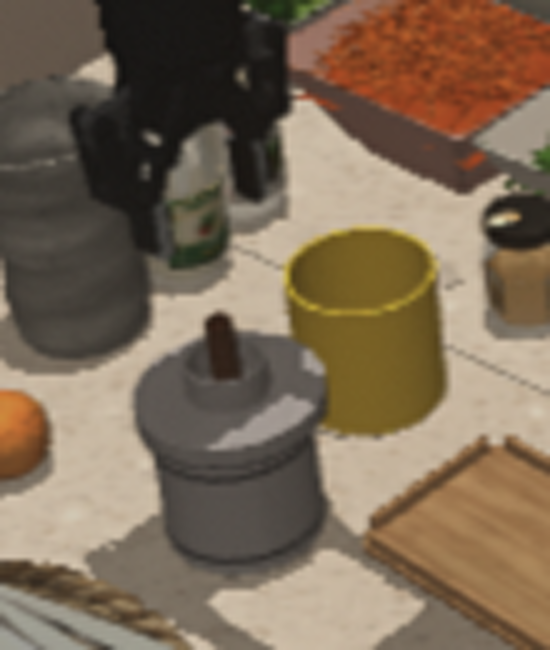

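Both crops show the pair seated and level, with the knob at (219,320), the collar at (228,365) and nothing tilted. The collar sits about 1–2 mm off the predicted position, well within jaw clearance. Next is the collar grip.

```bash
python3 -W ignore - <<'E'
from h import *
from station import arm,hand
def st(l):
    s=arm.read_state(); print(l,round(s['time'],2),np.round(s['ee_pos'],4),round(s['grip_width'],4),np.round(s['force'],1),np.round(s['ft_torque'],2)); return s
hand.grip(.08)
X,Y=.662,.0082
ok=True
for z in (.16,.14,.125,.116,.110):
    arm.movel([X,Y,z],speed=.06); s=st('d')
    if s['force'][2]>6: print('contact'); ok=False;break
if ok:
    hand.grip(.03,40); st('g')
for n in("top","scene"): cv2.imwrite(f"pics/{n}6.png",viewer.read_camera(n))
crop(cv2.imread("pics/scene6.png"),"scene",(110,130,220,260),5,[],"pics/s6c.png")
E
```

```text
d 22.48 [0.6623 0.0082 0.1608] 0.08 [ 0.5 -0.1 -0.1] [0.05 0.02 0.02]
d 22.97 [0.6616 0.0082 0.1391] 0.0799 [1.2 0.5 0.7] [-0.05  0.01  0.02]
d 23.37 [0.6616 0.0082 0.1241] 0.0802 [-1.2  0.2  0.9] [-0.02 -0.06  0.  ]
d 23.67 [0.6617 0.0082 0.1152] 0.0798 [ 0.9 -0.9  0.5] [ 0.01 -0.02 -0.01]
d 23.92 [0.6617 0.0082 0.1093] 0.0799 [ 0.3 -0.5 -0.4] [ 0.01  0.02 -0.  ]
g 24.31 [0.6623 0.0082 0.1107] 0.0489 [0.4 0.3 2.1] [ 0.02  0.05 -0.  ]
```

View pics/s6c.png

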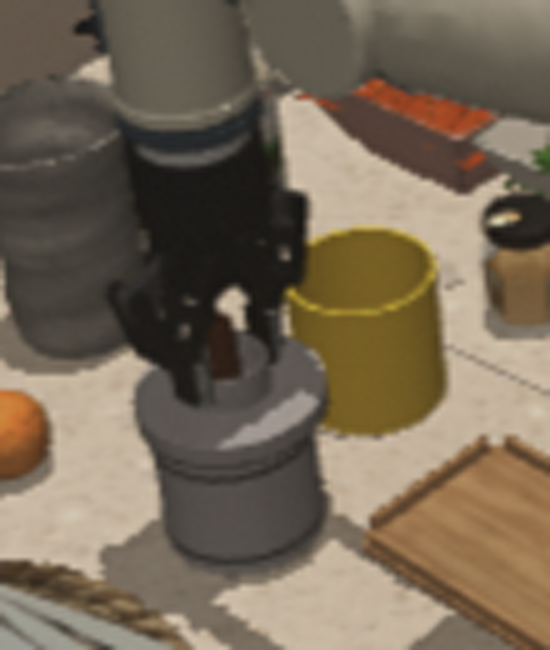

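The fingers straddle the collar, with the knob upright between them at (222,345), and the width reads 48.9 mm against the 50 mm collar. I'll lift straight up.

```bash
python3 -W ignore - <<'E'
from h import *
from station import arm,hand
def st(l):
    s=arm.read_state(); print(l,round(s['time'],2),np.round(s['ee_pos'],4),round(s['grip_width'],4),np.round(s['force'],1),np.round(s['ft_torque'],2)); return s
for z in (.114,.13,.16,.215):
    arm.movel([.662,.0082,z],speed=.05); st('u')
arm.pause(.7); st('e')
for n in("top","scene"): cv2.imwrite(f"pics/{n}7.png",viewer.read_camera(n))
crop(cv2.imread("pics/scene7.png"),"scene",(100,100,230,250),4.6,[],"pics/s7c.png")
E
```

```text
u 24.66 [0.6619 0.0082 0.1138] 0.0489 [-0.2 -0.4 -1.4] [-0.03  0.02 -0.03]
u 25.12 [0.6623 0.0082 0.1307] 0.049 [-0.7 -0.  -1.1] [0.03 0.04 0.02]
u 25.88 [0.6619 0.0082 0.1598] 0.0486 [-0.   0.1 -1.9] [-0.   -0.05 -0.06]
u 27.12 [0.6618 0.0082 0.2144] 0.0491 [ 0.4 -0.  -1.7] [-0.02  0.04  0.01]
e 27.82 [0.662  0.0082 0.215 ] 0.049 [ 0.1 -0.1 -0.6] [-0.01  0.05 -0.03]
```

View pics/s7c.png

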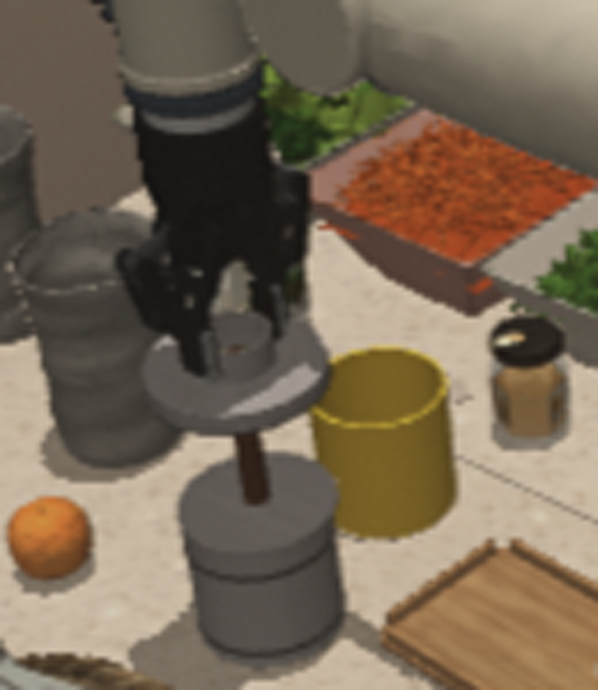

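```bash
python3 -c "
from station import arm,job
print(job.finish_job()); s=arm.read_state(); print(s['time'],s['ee_pos'],s['grip_width'],s['force'])"
```

```text
the job is handed in; nothing more can be done
None
the job is handed in; nothing more can be done
```

I slid the nested lids out of the rack by the knob and seated them on the grey tin. I then let go, gripped the collar and lifted the outer lid alone about 104 mm. The job was handed in at about 28 s, with the arm still holding the outer lid above the tin; no verdict is reported.

**Checks at the end:**
- **Seating:** on lowering, the TCP stopped at z = 0.1354, which puts the inner lid at about 86 mm. The last picture shows it level on the upright tin.
- **Outer lid:** the grip reads a steady 49 mm on the 50 mm collar, and the force is about the lid's weight (0.6–1.9 N, noisy). The lid's edge is about 0.04 m above the knob's top, by calculation.
- **Scene:** I saw no bystander out of place in the pictures.

**Disagreements and gaps:**
- **Tin position:** the two cameras' estimates differed by up to about 4 mm at the rim and more at the base. I used a compromise, and the plug rubbed the bore lightly (about 2–3 N) going in.
- **Knob grip:** the reading was 15.6–16.3 mm on the 18 mm knob, and I couldn't see the grasp because the arm hid it. The lids came out held regardless.

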